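# Post the lens case through the one-way gate

## Robot

A 6-joint arm with a two-finger parallel gripper is mounted at the origin on a cart in front of the work surface, level with it; the furniture and walls round the work are solid. World frame = base frame: x ahead of the robot, y to its left, z up, the work surface at z = 0. Lengths are in mm, angles in rad, forces in N, time in s.
With the tool pointing down it reaches from about 375 to 925 mm from the base axis. Payload 5.7 kg.
Tool frame: the origin (TCP) lies between the finger pads; the fingertips stand 14 mm ahead of it and the grasp point (between the pads) lies 5 mm behind it; z points along the fingers, y is the line along which they close (so a half turn about z gives the same grasp; the last joint's range is limited). The gripper opens to 85 mm and grips with 20 to 120 N. Pads are 22 mm wide; open, the fingers measure 114 mm over their backs; the gripper's body (76 mm by 85 mm) begins 54 mm behind the grasp point. The pads swing forward as they close: fully open they stand 13 mm farther back than shut.
Start: joints at [1.08, 0.359, 1.51, -0, 1.272, -0.115], TCP at [220.201, 558.101, 245.267] pointing down, gripper open.
Joint ranges: [-2.97, 2.97], [-1.01, 2.36], [0.21, 2.38], [-0.96, 4.11], [0.2, 2.71], [-2.98, 2.98]. Speed limits (rad/s): [2.39, 2.39, 3.14, 3.14, 3.14, 3.14].

## Interface

Orientations are given as a unit quaternion [w, x, y, z].
In Python, from plant import r gives the robot as it stands.
- The arm moves only by the shell command python3 -m pendant 'ROWS'. ROWS is JSON, a list of rows, each an object with "jaw": the closure in counts, from 0 (fully open) to 255 (shut); "linear": the shift along the tool's x, y, z in m, a list of three; "roll": the turn about the tool's z in degrees. A call has 1 to 8 rows; each row shifts and turns the commanded pose from where the row before left it, along the tool's axes as they then stand; what a row does not reach is not made up. A row lasts 1/12 s, in which the tool goes at most 41.7 mm and 7.16 degrees, less where a joint would pass 70% of its speed; a pose out of reach is approached as far as the arm can. A call with a gripper value outside its range is refused whole. The fingers move at their own pace and stop on an object; the grip force is fixed at half the most. Time passes only in rows, so rows that do not move let the fingers close. It gives the time, the measured TCP pose, the force, the opening and the grip force at its end, in the units of the state.
- r.sense(): the state, without advancing time (a new reading comes with each control period).
- r.get_image(name): name is "scene" or "top"; returns a dict with "img" (400x640x3 uint8, blue, green, red), "range_z" (400x640 float32, mm along the optical axis (not along the pixel's ray), 0 where there is no reading), "camera_matrix" (3x3 intrinsics, pixels), "rvec" (rotation vector, rad) and "tvec" (3), from world to camera coordinates, as OpenCV has them. Camera axes: x right, y down, z forward; pixel columns grow to the right and rows downward; lengths in mm; the calibration is good to about 2 mm. A picture is of the moment at which its call begins.
- r.close_job(): hands the job in; it is judged then, once.
The state is a dict: "t": time; "q": joint angles; "qvel": joint speeds; "effort": joint torques, N m; "eef_pos": TCP position; "ee_rot": TCP orientation; "contact_force": force on the tool from outside, world axes, zero at the start; "torque": the same for the moment, N m; "width": opening from 0.0 (shut) to 1.0 (fully open); "grasp_force": force on a finger pad.
Only numpy, scipy, OpenCV 4.12 (cv2) and the standard library are available. Lean on these libraries where they do the work, as an engineer would, in place of code of your own. Each camera call takes 0.05 s, during which the arm holds its last target. There are 200 camera calls.

## Task

Lay the blue lens case flat on the open feed end of the pass-through lane, its length along the lane, and let go of it without dropping it. Then push it along the lane through the sprung one-way gate, without lifting it over, until it lies wholly in the bay beyond and the gate has swung fully shut behind it; leave the glue bottle and the round tin where they stand.

Things in the scene. Friction and masses are not known exactly. Their poses are not given: they have to be found in the camera images.
- lens_case: Blue closed lens pouch, rigid, 121 mm long (its own y), 55 mm wide (its own x), 21 mm high, 35 to 90 g, rounded. Starts lying flat on the worktop on the left of the vice. Origin: centre of its underside; z up.
- pass_lane: Fixed open-topped pass-through lane, aluminium walls on a plywood floor 415 x 130 mm, 6 mm thick. Origin: on the worktop under the middle of the gate line; x points along the lane in the direction of pushing, y left of that, z up. x = -10 mm to the gate at x = 0: clear width 75 mm. Walls stand 42 mm over the worktop.
- lane_feed (a point): Point on the floor's top (6 mm up) at x = -80 mm of the lane, axes as pass_lane: middle of the feed end. It is flat and without walls from x = -160 to -58 mm of the lane; from -58 to -10 mm two flared wings, 28 mm tall over the worktop, narrow the way from about 110 to 75 mm.
- lane_bay (a point): Point on the floor's top at x = +155 mm of the lane, axes as pass_lane: a good place for the middle of the case at the end. The bay's inner faces: y = -38 mm and y = +48 mm (recess for the open leaf), end wall at x = 249 mm of the lane.
- gate_leaf (a joint): Sprung steel leaf, 79 mm long, 31 mm high, on an upright hinge at x = 2, y = +42 mm of the lane. 0: shut across the lane; grows to 1.48 rad as it swings into the bay (+x) to lie along the left wall; it cannot swing the other way. A light spring (0.3 N at its edge when shut, 1 N when open) shuts it once nothing is in its way. Its edge sweeps out to x = 82 mm of the lane.
- glue_bottle: Bystander: small white glue bottle standing, 27 mm across, 66 mm high. Origin: centre of its underside.
- screw_tin: Bystander: round white tin, 65 mm across, 20 mm high. Origin: centre of its underside.

How it is judged:
By the outcome, as a careful person would: the job done as asked, in the order asked, and still so for the second after the job is handed in, with the robot touching nothing.
It also fails if it takes over 53 s, if anything falls off the work surface, if the arm or the gripper's body presses on something with over 40 N, if the wrist force passes 120 N, or if a joint passes its speed limit or range.

## Working session

There is one attempt and no reset: what is moved stays moved. The work goes in short steps, Python scripts to look and compute and a shell command to move; the robot and the scene stay as the last step left them, time stands still between calls to the robot, and variables do not carry over. Pictures are saved under pics/ and viewed, at most 10 in all, crops included, and the job is handed in when it is done.

```bash
mkdir -p pics
cat > h.py <<'E'
import numpy as np, cv2
from plant import r
def snap(name, fn):
    d=r.get_image(name); cv2.imwrite('pics/'+fn,d['img']); np.savez('pics/'+fn+'.npz',**d); return d
def plane(d,uv,z):
    R=cv2.Rodrigues(np.array(d['rvec'],float))[0]; t=np.array(d['tvec'],float).ravel()
    uv=np.array(uv,float).reshape(-1,1,2)
    n=cv2.undistortPoints(uv,np.array(d['camera_matrix'],float),None).reshape(-1,2)
    rays=np.c_[n,np.ones(len(n))]@R; c=-R.T@t
    return c+rays*((z-c[2])/rays[:,2])[:,None]
E
python3 - <<'E'
from h import *
a=snap('top','t0.png'); b=snap('scene','s0.png'); s=r.sense(); print(s)
for d in(a,b):
    R=cv2.Rodrigues(np.array(d['rvec'],float))[0]; print(-R.T@np.array(d['tvec'],float).ravel(), R[2])
E
```

```text
{'t': 0.1, 'q': array([ 1.07993356e+00,  3.59396869e-01,  1.51136589e+00,  1.85108547e-05,
        1.27253446e+00, -1.15100515e-01]), 'qvel': array([ 1.49172117e-04, -4.34036873e-05, -2.70327579e-03, -1.72896720e-03,
        1.74718761e-03,  7.20887855e-04]), 'effort': array([-8.85011323e-04, -5.28653669e+01, -2.79349136e+01, -2.50003059e-04,
        4.92945837e-03,  1.52106458e-05]), 'eef_pos': array([219.8947831 , 557.58305828, 244.54327969]), 'ee_rot': array([-2.62734996e-04,  1.86780339e-01,  9.82401333e-01, -8.10823421e-04]), 'contact_force': array([ 0.97586265,  0.43762115, -0.20367941]), 'torque': array([-0.00096062, -0.02145356, -0.05457581]), 'grasp_force': 0.0, 'width': 1.000104945395923}
[ 439.4336818   -95.94240778 1241.08160141] [ 0.09726483 -0.02019585 -0.99505361]
[-116.82702299 -732.98288657  632.68562667] [ 0.6080484   0.5918551  -0.52913579]
```

View pics/t0.png

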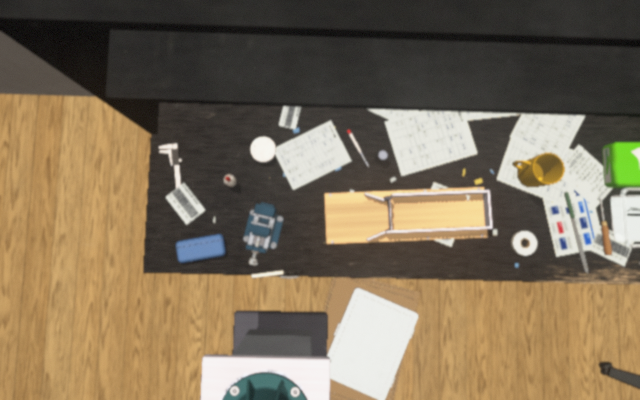

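View pics/s0.png

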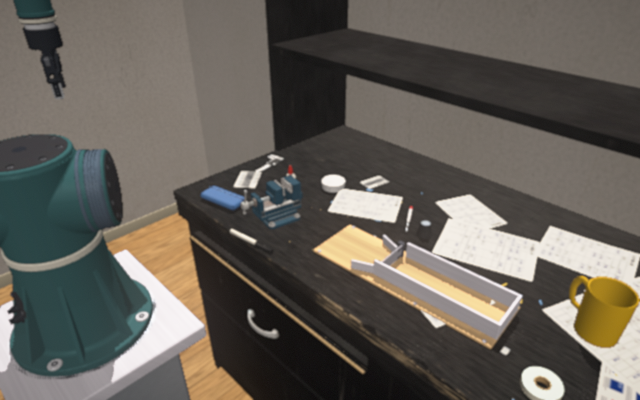

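The top view shows the blue case at about (200,248), the vice at (262,230), the glue bottle at (230,180) and the tin at (262,149). The lane's plywood runs from (325,218) to (493,215), with the gate near column 390 and its feed end on the left.

Run:
```python
from h import *
d=dict(np.load('pics/t0.png.npz')); im=d['img']; hsv=cv2.cvtColor(im,cv2.COLOR_BGR2HSV)
m=cv2.inRange(hsv,(100,100,60),(125,255,255)); m[:, :170]=0; m[:,232:]=0; m[:230]=0;m[270:]=0
c=max(cv2.findContours(m,0,1)[0],key=cv2.contourArea)
p=plane(d,c,14)[:,:2].astype(np.float32); print('case',cv2.minAreaRect(p), d['range_z'][248,200])
# lane corners (hand read), refine by ply mask
m=cv2.inRange(hsv,(8,60,120),(28,200,255)); m[:185]=0;m[250:]=0;m[:,:310]=0;m[:,500:]=0
ys,xs=np.nonzero(m[:, :370]);
for v in range(330,366,7):
    q=ys[xs==v]; print(v,q.min(),q.max(), plane(d,[[v,q.min()-.5],[v,q.max()+.5]],6)[:,:2].round(1).tolist())
for u in range(200,240,10):
    q=xs[ys==u]; print(u,q.min(),plane(d,[[q.min()-.5,u]],6)[0,:2].round(1))
print('bottle/tin/vice',plane(d,[[230,180],[262,149],[262,230]],20).round(0).tolist())
x0=cv2.resize(im[170:275,160:300],None,fx=4,fy=4,interpolation=2)[:, :]
x1=cv2.resize(im[170:260,315:505],None,fx=4,fy=4,interpolation=2)
cv2.imwrite('pics/c0.png',np.pad(x1,((0,0),(0,0),(0,0))))
K=d['camera_matrix'];print(K)
# height map of lane region from depth
R=cv2.Rodrigues(d['rvec'])[0];t=d['tvec'].ravel()
v,u=np.mgrid[0:400,0:640];z=d['range_z'];P=np.stack([(u-K[0,2])/K[0,0]*z,(v-K[1,2])/K[1,1]*z,z],-1)
W=(P-t)@R
np.save('pics/W0.npy',W)
sel=(W[...,2]>30)&(z>0)&(u>230)&(u<300)&(v>170)&(v<275);print('vice bbox',W[sel].min(0),W[sel].max(0))
```

```text
case ((408.8047180175781, 170.91543579101562), (37.53118133544922, 117.81680297851562), 11.375303268432617) 1206.6094
330 192 244 [[569.8, -150.0], [434.3, -153.0]]
337 192 244 [[570.3, -168.0], [434.7, -170.8]]
344 191 244 [[573.3, -186.0], [435.1, -188.7]]
351 193 243 [[568.7, -204.1], [438.1, -206.5]]
358 191 243 [[574.3, -222.1], [438.5, -224.3]]
365 191 243 [[574.8, -240.2], [439.0, -242.2]]
200 324 [ 547.4 -133.8]
210 324 [ 521.7 -134.4]
220 325 [ 496.2 -137.6]
230 325 [ 470.7 -138.2]
bottle/tin/vice [[591.0, 105.0, 20.0], [673.0, 27.0, 20.0], [466.0, 19.0, 20.0]]
[[483.37159245   0.         318.63161707]
 [  0.         483.37159245 194.92866047]
 [  0.           0.           1.        ]]
vice bbox [383.56991926 -16.262167    30.01588084] [601.79138031 100.25135039 109.83588739]
```

View pics/c0.png

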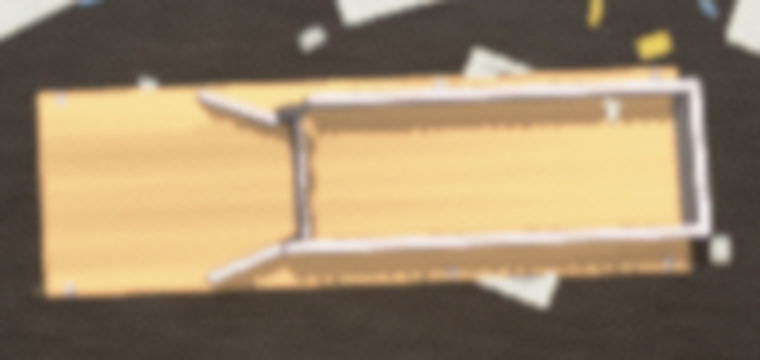

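Case at roughly (409,171), yaw still to be refined. The crop shows the floor corners at (38,92), (45,296), (678,70) and (691,270), with the shut leaf at crop x≈300 and its hinge at the upper end.

Run:
```python
from h import *
d=dict(np.load('pics/t0.png.npz')); W=np.load('pics/W0.npy'); hsv=cv2.cvtColor(d['img'],cv2.COLOR_BGR2HSV)
m=cv2.inRange(hsv,(95,80,30),(130,255,255)); m[:,:165]=0; m[:,235:]=0; m[:225]=0;m[275:]=0
c=max(cv2.findContours(m,0,1)[0],key=cv2.contourArea)
print('case px',cv2.minAreaRect(c)); print('case z10',cv2.minAreaRect(plane(d,c,12)[:,:2].astype(np.float32)))
top=W[238:258,185:216,2]; print('heights',np.percentile(top,[5,50,95]))
s=dict(np.load('pics/s0.png.npz')); hs=cv2.cvtColor(s['img'],cv2.COLOR_BGR2HSV)
m=cv2.inRange(hs,(95,100,40),(130,255,255)); m[:,:195]=0;m[:,246:]=0;m[:180]=0;m[215:]=0
c=max(cv2.findContours(m,0,1)[0],key=cv2.contourArea);print('scene',cv2.minAreaRect(plane(s,c,14)[:,:2].astype(np.float32)))
px=np.array([[38,92],[45,296],[678,70],[691,270]])/4.-.4+[315,170]
P=plane(d,px,6)[:,:2];print(P.round(1))
e=(P[2]+P[3]-P[0]-P[1]);L=np.linalg.norm(e)/2;e/=np.linalg.norm(e);print('L',L,'dir',e,np.degrees(np.arctan2(e[1],e[0])))
n=np.array([-e[1],e[0]]);C=P.mean(0);O=C-e*(255-160)/2
print('O',O,'feed',O-80*e,'bay',O+155*e,'n',n)
g=plane(d,np.array([[290,107],[292,245],[705,232],[697,83]])/4.-.4+[315,170],42)[:,:2]
print('wall pts in lane',[((q-O)@e,(q-O)@n) for q in g])
v=(W[...,2]>30); v[:, :243]=0; v[:,285:]=0; v[:200]=0; v[270:]=0; print('vice',W[v].min(0),W[v].max(0))
```

```text
case px ((200.22799682617188, 248.0039825439453), (22.80789566040039, 49.28294372558594), 79.69515228271484)
case z10 ((417.7303161621094, 173.29656982421875), (57.29903793334961, 122.23131561279297), 11.672545433044434)
heights [15.22649717 20.51127304 24.69575407]
scene ((412.9765319824219, 171.31851196289062), (62.17257308959961, 127.16571807861328), 11.91859245300293)
[[ 566.5 -134.9]
 [ 436.3 -142.4]
 [ 592.  -549.4]
 [ 463.  -556.6]]
L 415.17058276672344 dir [ 0.06276858 -0.99802811] -86.40125948498509
O [ 511.46766486 -298.43132439] feed [ 506.4461784  -218.58907571] bay [ 521.19679487 -453.1256812 ] n [0.99802811 0.06276858]
wall pts in lane [(np.float64(-3.9749880198917937), np.float64(46.50691140488186)), (np.float64(-7.213646832864021), np.float64(-39.47912423105298)), (np.float64(251.72565025688647), np.float64(-41.18691881237032)), (np.float64(253.49288386446648), np.float64(52.34217474363119))]
vice [383.56991926 -95.94240778  30.01588084] [ 535.35407113   52.53134159 1241.08160141]
```

```bash
python3 -m pendant '[{"jaw":0,"linear":[0,0,0],"roll":7},{"jaw":0,"linear":[0,0,0],"roll":7},{"jaw":0,"linear":[0,0,0],"roll":7},{"jaw":0,"linear":[0,0,0],"roll":7},{"jaw":0,"linear":[0,0,0],"roll":7},{"jaw":0,"linear":[0,0,0],"roll":7},{"jaw":0,"linear":[0,0,0],"roll":7},{"jaw":0,"linear":[0,0,0],"roll":7}]'
```

```text
t: 0.77
eef_pos: [220.0, 557.8, 244.8]
ee_rot: [0.0, 0.628, 0.778, -0.001]
contact_force: [-0.7, 0.3, -0.8]
width: 1.0
grasp_force: 0.0
```

```bash
python3 -m pendant '[{"jaw":0,"linear":[-0.038,0.01,0.01],"roll":0},{"jaw":0,"linear":[-0.038,0.01,0.01],"roll":0},{"jaw":0,"linear":[-0.038,0.01,0.01],"roll":0},{"jaw":0,"linear":[-0.038,0.01,0.01],"roll":0},{"jaw":0,"linear":[-0.038,0.01,0.01],"roll":0},{"jaw":0,"linear":[-0.038,0.01,0.01],"roll":0},{"jaw":0,"linear":[-0.038,0.01,0.01],"roll":0},{"jaw":0,"linear":[-0.038,0.01,0.01],"roll":0}]'; python3 -m pendant '[{"jaw":0,"linear":[-0.038,0.01,0.01],"roll":0},{"jaw":0,"linear":[-0.038,0.01,0.01],"roll":0},{"jaw":0,"linear":[-0.038,0.01,0.01],"roll":0},{"jaw":0,"linear":[0,0,0],"roll":0},{"jaw":0,"linear":[0,0,0],"roll":0}]'
python3 - <<'E'
from h import *
a=snap('scene','s1.png'); b=snap('top','t1.png'); s=r.sense(); print(s['eef_pos'],s['ee_rot'])
x=cv2.resize(a['img'][100:240,150:330],None,fx=4,fy=4,interpolation=2)
cv2.imwrite('pics/c1.png',x)
E
```

```text
t: 1.43
eef_pos: [364.1, 276.7, 164.8]
ee_rot: [-0.0, 0.626, 0.78, -0.0]
contact_force: [1.8, 0.4, 1.0]
width: 0.998
grasp_force: 0.0
t: 1.85
eef_pos: [418.3, 171.8, 134.7]
ee_rot: [-0.0, 0.628, 0.778, -0.001]
contact_force: [0.3, 0.9, 0.5]
width: 0.997
grasp_force: 0.0
[417.41458625 173.94692576 135.21182674] [-4.04890509e-04  6.26476574e-01  7.79440110e-01 -2.29895643e-04]
```

View pics/c1.png

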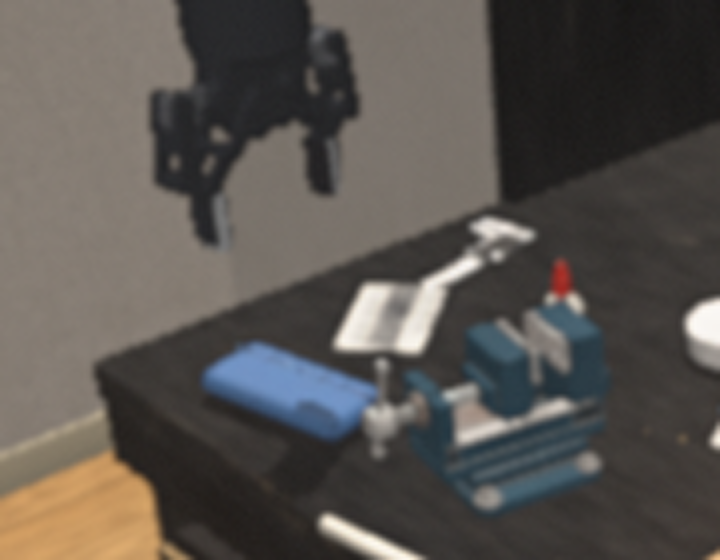

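The crop shows the open gripper hanging above the blue case (case about (290,390)), its fingers spanning the case's width and clear of the vice.

```bash
python3 -m pendant '[{"jaw":0,"linear":[0,0,0.038],"roll":0},{"jaw":0,"linear":[0,0,0.038],"roll":0},{"jaw":0,"linear":[0,0,0.025],"roll":0},{"jaw":0,"linear":[0,0,0.010],"roll":0},{"jaw":0,"linear":[0,0,0.010],"roll":0},{"jaw":0,"linear":[0,0,0],"roll":0}]'; python3 -m pendant '[{"jaw":40,"linear":[0,0,0],"roll":0},{"jaw":60,"linear":[0,0,0],"roll":0},{"jaw":80,"linear":[0,0,0],"roll":0},{"jaw":100,"linear":[0,0,0],"roll":0},{"jaw":130,"linear":[0,0,0],"roll":0},{"jaw":160,"linear":[0,0,0],"roll":0}]'
```

```text
t: 2.45
eef_pos: [416.0, 175.1, 12.9]
ee_rot: [-0.001, 0.625, 0.781, -0.001]
contact_force: [-0.2, -1.0, 1.1]
width: 1.003
grasp_force: 0.0
t: 2.95
eef_pos: [418.4, 174.3, 15.7]
ee_rot: [0.0, 0.626, 0.78, 0.001]
contact_force: [-2.2, 2.5, 10.8]
width: 0.615
grasp_force: 60.6
```

```bash
python3 -m pendant '[{"jaw":200,"linear":[0,0,-0.01],"roll":0},{"jaw":200,"linear":[0,0,-0.03],"roll":0},{"jaw":200,"linear":[0,0,-0.04],"roll":0},{"jaw":200,"linear":[0,0,-0.04],"roll":0},{"jaw":200,"linear":[0,0,-0.03],"roll":0},{"jaw":200,"linear":[0,0,-0.01],"roll":0},{"jaw":200,"linear":[0,0,0],"roll":0}]'
python3 - <<'E'
from h import *
b=snap('top','t2.png'); a=snap('scene','s2.png');s=r.sense(); print(s['eef_pos'],s['ee_rot'],s['width'],s['contact_force'])
x=cv2.resize(a['img'][100:240,150:330],None,fx=3,fy=3,interpolation=2); y=cv2.resize(b['img'][190:290,130:290],None,fx=3,fy=3,interpolation=2)
o=np.zeros((600,800,3),np.uint8); h,w=x.shape[:2]; x=x[:, :310]; o[:h,:310]=x[:h]; o[:300,320:800]=y; cv2.imwrite('pics/c2.png',o[:430])
E
```

```text
t: 3.53
eef_pos: [420.2, 174.3, 178.1]
ee_rot: [0.002, 0.626, 0.78, 0.003]
contact_force: [0.2, 0.2, -0.3]
width: 0.619
grasp_force: 63.7
[417.76560815 173.69030593 174.68440632] [4.33931744e-04 6.26159644e-01 7.79694579e-01 5.25221136e-04] 0.6131847898010793 [-0.17763252  0.14531623 -0.75932751]
```

View pics/c2.png

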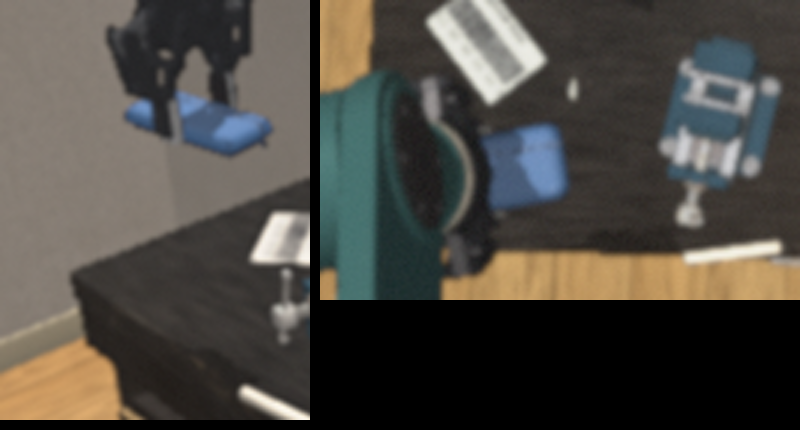

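The case is held level by its long sides, with its right end visible in the top crop at (545,165).

```bash
python3 -m pendant '[{"jaw":200,"linear":[0,0,0],"roll":4.4},{"jaw":200,"linear":[0,0,0],"roll":4.4},{"jaw":200,"linear":[-0.02,0.0064,0],"roll":0},{"jaw":200,"linear":[-0.0385,0.0064,0],"roll":0},{"jaw":200,"linear":[-0.0385,0.0064,0],"roll":0},{"jaw":200,"linear":[-0.0385,0.0064,0],"roll":0},{"jaw":200,"linear":[-0.0385,0.0064,0],"roll":0},{"jaw":200,"linear":[-0.0385,0.0064,0],"roll":0}]'; python3 -m pendant '[{"jaw":200,"linear":[-0.0385,0.0064,0],"roll":0},{"jaw":200,"linear":[-0.0385,0.0064,0],"roll":0},{"jaw":200,"linear":[-0.0385,0.0064,0],"roll":0},{"jaw":200,"linear":[-0.0385,0.0064,0],"roll":0},{"jaw":200,"linear":[-0.018,0,0],"roll":0},{"jaw":200,"linear":[0,0,0],"roll":0},{"jaw":200,"linear":[0,0,0],"roll":0}]'
python3 - <<'E'
from h import *
b=snap('top','t3.png'); a=snap('scene','s3.png');s=r.sense(); print(s['eef_pos'],s['ee_rot'],s['width'],s['contact_force'])
x=cv2.resize(a['img'][100:300,290:530],None,fx=2,fy=2,interpolation=2); y=cv2.resize(b['img'][160:290,255:415],None,fx=2,fy=2,interpolation=2)
o=np.zeros((400,800,3),np.uint8); o[:,:480]=x; o[:260,480:]=y; cv2.imwrite('pics/c3.png',o)
hsv=cv2.cvtColor(b['img'],cv2.COLOR_BGR2HSV); m=cv2.inRange(hsv,(100,90,40),(125,255,255));m[:,:260]=0;m[:,420:]=0;m[:150]=0;m[290:]=0
for c in cv2.findContours(m,0,1)[0]:
    if cv2.contourArea(c)>60:
        p=plane(b,c,s['eef_pos'][2])[:,:2]; print('blue',cv2.contourArea(c),p.min(0),p.max(0),cv2.minAreaRect(p.astype(np.float32)))
E
```

```text
t: 4.3
eef_pos: [468.4, -37.4, 172.4]
ee_rot: [-0.002, 0.684, 0.729, -0.001]
contact_force: [1.5, 1.2, -0.9]
width: 0.614
grasp_force: 63.7
t: 4.88
eef_pos: [505.0, -206.2, 172.2]
ee_rot: [-0.002, 0.685, 0.729, -0.0]
contact_force: [-0.8, 0.9, -1.1]
width: 0.613
grasp_force: 63.7
[ 504.87382238 -204.43227212  172.7670395 ] [-1.95024315e-03  6.84112583e-01  7.29373754e-01 -3.11995350e-04] 0.6134586744907548 [-0.12158414  0.50861512 -0.90484847]
blue 76.5 [ 480.46269852 -188.52654104] [ 507.35770435 -161.96126406] ((489.251953125, -178.20669555664062), (23.71295166015625, 29.76936912536621), 64.61978149414062)
blue 91.0 [496.56060174 -19.82642682] [518.2184572   11.34293029] ((507.82342529296875, -3.6751346588134766), (32.80179977416992, 17.67023468017578), 77.427978515625)
```

View pics/c3.png

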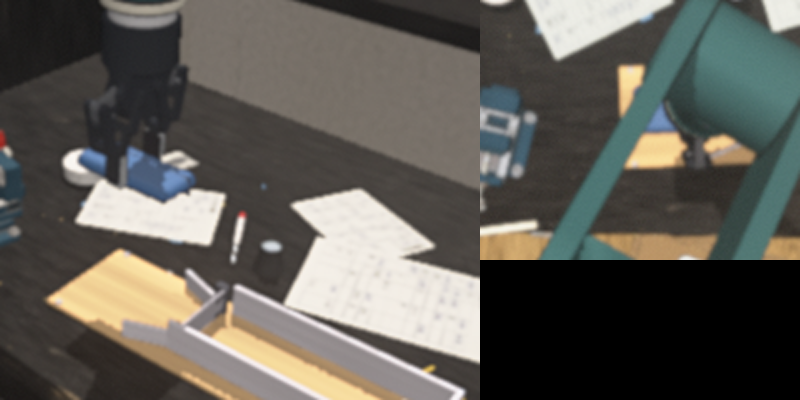

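The case hangs level above the feed end and is aligned with the lane. In the left crop the gate is shut near (215,305).

```bash
python3 -m pendant '[{"jaw":200,"linear":[0,0,0.038],"roll":0},{"jaw":200,"linear":[0,0,0.038],"roll":0},{"jaw":200,"linear":[0,0,0.038],"roll":0},{"jaw":200,"linear":[0,0,0.02],"roll":0},{"jaw":200,"linear":[0,0,0.008],"roll":0},{"jaw":200,"linear":[0,0,0.004],"roll":0},{"jaw":200,"linear":[0,0,0],"roll":0},{"jaw":200,"linear":[0,0,0],"roll":0}]'; python3 -m pendant '[{"jaw":200,"linear":[0,0,0.002],"roll":0},{"jaw":200,"linear":[0,0,0],"roll":0},{"jaw":200,"linear":[0,0,0],"roll":0}]'
```

```text
t: 5.65
eef_pos: [507.2, -205.9, 29.5]
ee_rot: [0.001, 0.684, 0.73, 0.0]
contact_force: [0.5, 0.1, -0.3]
width: 0.618
grasp_force: 63.7
t: 5.9
eef_pos: [506.9, -206.3, 27.3]
ee_rot: [0.001, 0.684, 0.729, 0.0]
contact_force: [1.2, 0.2, -0.8]
width: 0.614
grasp_force: 63.7
```

```bash
python3 -m pendant '[{"jaw":200,"linear":[0,0,0.003],"roll":0},{"jaw":200,"linear":[0,0,0],"roll":0},{"jaw":200,"linear":[0,0,0],"roll":0}]'; python3 -m pendant '[{"jaw":200,"linear":[0,0,0.0015],"roll":0},{"jaw":200,"linear":[0,0,0],"roll":0},{"jaw":200,"linear":[0,0,0],"roll":0}]';python3 -m pendant '[{"jaw":200,"linear":[0,0,0.001],"roll":0},{"jaw":200,"linear":[0,0,0],"roll":0},{"jaw":200,"linear":[0,0,0],"roll":0}]'
```

```text
t: 6.15
eef_pos: [506.2, -205.9, 23.3]
ee_rot: [-0.0, 0.684, 0.729, -0.0]
contact_force: [0.5, -0.6, -0.7]
width: 0.617
grasp_force: 63.7
t: 6.4
eef_pos: [506.4, -206.0, 21.8]
ee_rot: [0.0, 0.684, 0.729, -0.0]
contact_force: [0.1, 0.3, 0.1]
width: 0.616
grasp_force: 63.8
t: 6.65
eef_pos: [506.4, -206.1, 21.8]
ee_rot: [0.0, 0.684, 0.729, -0.0]
contact_force: [-2.3, -0.0, 10.6]
width: 0.617
grasp_force: 64.9
```

Contact with the floor at 10.6 N, so I release here, lift, and look.

```bash
python3 -m pendant '[{"jaw":70,"linear":[0,0,-0.0005],"roll":0},{"jaw":50,"linear":[0,0,0],"roll":0},{"jaw":20,"linear":[0,0,0],"roll":0},{"jaw":0,"linear":[0,0,0],"roll":0},{"jaw":0,"linear":[0,0,0],"roll":0},{"jaw":0,"linear":[0,0,0],"roll":0}]'; python3 -m pendant '[{"jaw":0,"linear":[0,0,-0.01],"roll":0},{"jaw":0,"linear":[0,0,-0.03],"roll":0},{"jaw":0,"linear":[0,0,-0.03],"roll":0},{"jaw":0,"linear":[0.03,0,0],"roll":0},{"jaw":60,"linear":[0.04,0,0],"roll":0},{"jaw":180,"linear":[0.035,0,0],"roll":0},{"jaw":180,"linear":[0,0,0],"roll":0},{"jaw":180,"linear":[0,0,0],"roll":0}]'
python3 - <<'E'
from h import *
b=snap('top','t4.png'); a=snap('scene','s4.png');s=r.sense(); print(s['eef_pos'],s['ee_rot'],s['width'],s['contact_force'])
x=cv2.resize(a['img'][150:350,290:530],None,fx=2,fy=2,interpolation=2); y=cv2.resize(b['img'][160:290,255:415],None,fx=2,fy=2,interpolation=2)
o=np.zeros((400,800,3),np.uint8); o[:,:480]=x; o[:260,480:]=y; cv2.imwrite('pics/c4.png',o)
O=np.array([511.5,-298.4]);e=np.array([.0628,-.998]);n=np.array([.998,.0628])
for d,lo,hi in((b,(280,170),(420,270)),(a,(300,200),(420,310))):
    hsv=cv2.cvtColor(d['img'],cv2.COLOR_BGR2HSV); m=cv2.inRange(hsv,(97,90,30),(128,255,255)); k=np.zeros_like(m);k[lo[1]:hi[1],lo[0]:hi[0]]=1;m*=k
    for c in cv2.findContours(m,0,1)[0]:
        if cv2.contourArea(c)>60:
            p=plane(d,c,18)[:,:2]-O; q=np.c_[p@e,p@n]; print(cv2.contourArea(c),q.min(0),q.max(0),cv2.minAreaRect(q.astype(np.float32)))
E
```

```text
t: 7.15
eef_pos: [506.2, -205.9, 21.1]
ee_rot: [-0.0, 0.684, 0.729, -0.0]
contact_force: [-0.6, -0.0, -1.0]
width: 1.0
grasp_force: 0.0
t: 7.82
eef_pos: [499.2, -99.5, 92.0]
ee_rot: [-0.0, 0.683, 0.731, -0.0]
contact_force: [0.8, 0.3, -0.5]
width: 0.451
grasp_force: 0.0
[ 500.25854054 -101.61240424   91.87895732] [7.43121013e-04 6.83823145e-01 7.29647414e-01 7.71262750e-05] 0.2903154984547514 [ 0.33827788  0.23206767 -0.0387051 ]
247.0 [-102.92983657  -21.89235924] [-38.27100446   9.25423711] ((-70.50662231445312, -6.555744171142578), (30.42489242553711, 63.76448440551758), 87.87677764892578)
707.0 [-155.48176364  -28.3938192 ] [-32.11016106  25.76413967] ((-94.16722106933594, -2.383504867553711), (52.73992919921875, 123.74467468261719), 88.22491455078125)
```

View pics/c4.png

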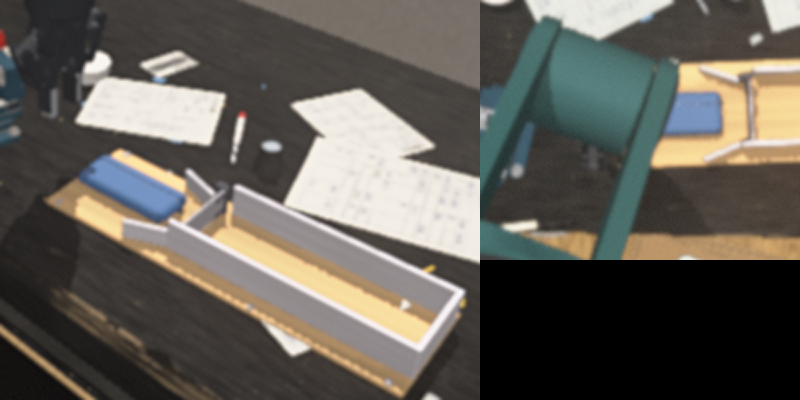

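The case lies flat on the feed end in line with the lane, centred at lane (-95,-2) (left crop (132,188)). The gate is shut ahead of it. Next I lower the nearly closed fingers behind it and push.

```bash
python3 -m pendant '[{"jaw":200,"linear":[0,0,0.03],"roll":0},{"jaw":200,"linear":[0,0,0.028],"roll":0},{"jaw":200,"linear":[0,0,0.01],"roll":0},{"jaw":200,"linear":[0,0,0],"roll":0},{"jaw":200,"linear":[0,0,0],"roll":0}]'; python3 -m pendant '[{"jaw":200,"linear":[-0.012,0,0],"roll":0},{"jaw":200,"linear":[-0.008,0,0],"roll":0},{"jaw":200,"linear":[-0.005,0,0],"roll":0},{"jaw":200,"linear":[-0.005,0,0],"roll":0},{"jaw":200,"linear":[-0.005,0,0],"roll":0},{"jaw":200,"linear":[-0.005,0,0],"roll":0},{"jaw":200,"linear":[-0.005,0,0],"roll":0},{"jaw":200,"linear":[-0.005,0,0],"roll":0}]'
```

```text
t: 8.33
eef_pos: [499.4, -101.9, 23.2]
ee_rot: [-0.001, 0.685, 0.729, -0.0]
contact_force: [-0.2, -0.3, 0.3]
width: 0.217
grasp_force: 0.0
t: 9.0
eef_pos: [502.7, -151.4, 23.4]
ee_rot: [-0.0, 0.684, 0.729, -0.0]
contact_force: [1.0, 1.0, 0.3]
width: 0.214
grasp_force: 0.4
```

```bash
python3 -m pendant '[{"jaw":200,"linear":[-0.007,0,0],"roll":0},{"jaw":200,"linear":[-0.007,0,0],"roll":0},{"jaw":200,"linear":[-0.007,0,0],"roll":0},{"jaw":200,"linear":[-0.007,0,0],"roll":0},{"jaw":200,"linear":[-0.007,0,0],"roll":0},{"jaw":200,"linear":[-0.007,0,0],"roll":0},{"jaw":200,"linear":[-0.007,0,0],"roll":0},{"jaw":200,"linear":[-0.007,0,0],"roll":0}]'; python3 -m pendant '[{"jaw":200,"linear":[-0.007,0,0],"roll":0},{"jaw":200,"linear":[-0.007,0,0],"roll":0},{"jaw":200,"linear":[-0.007,0,0],"roll":0},{"jaw":200,"linear":[-0.007,0,0],"roll":0},{"jaw":200,"linear":[0,0,0],"roll":0}]'
python3 - <<'E'
from h import *
b=snap('top','t5.png'); a=snap('scene','s5.png');s=r.sense(); print(s['eef_pos'],s['width'],s['contact_force'])
x=cv2.resize(a['img'][150:350,290:530],None,fx=2,fy=2,interpolation=2); y=cv2.resize(b['img'][160:290,295:455],None,fx=2,fy=2,interpolation=2)
o=np.zeros((400,800,3),np.uint8); o[:,:480]=x; o[:260,480:]=y; cv2.imwrite('pics/c5.png',o)
E
```

```text
t: 9.67
eef_pos: [506.2, -207.5, 23.2]
ee_rot: [-0.0, 0.684, 0.729, -0.0]
contact_force: [0.8, 2.0, -0.1]
width: 0.215
grasp_force: 0.9
t: 10.08
eef_pos: [508.9, -236.8, 23.5]
ee_rot: [0.001, 0.684, 0.729, -0.0]
contact_force: [1.3, -0.3, 1.1]
width: 0.217
grasp_force: 0.0
[ 508.54512655 -235.66645955   23.44610276] 0.21538745945583915 [0.20711729 0.13551038 0.26730299]
```

View pics/c5.png

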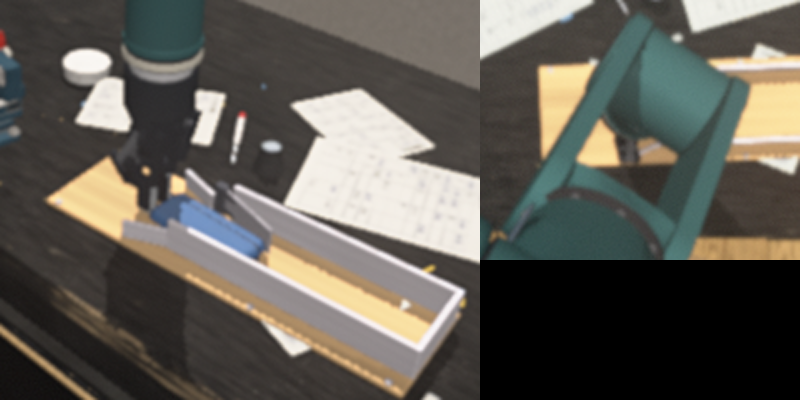

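The case is straight in the throat with the leaf pushed open beside it (crop (240,205)), and the fingers are behind it. I keep pushing.

```bash
python3 -m pendant '[{"jaw":200,"linear":[-0.007,0,0],"roll":0},{"jaw":200,"linear":[-0.007,0,0],"roll":0},{"jaw":200,"linear":[-0.007,0,0],"roll":0},{"jaw":200,"linear":[-0.007,0,0],"roll":0},{"jaw":200,"linear":[-0.007,0,0],"roll":0},{"jaw":200,"linear":[-0.007,0,0],"roll":0},{"jaw":200,"linear":[-0.007,0,0],"roll":0},{"jaw":200,"linear":[-0.007,0,0],"roll":0}]'; python3 -m pendant '[{"jaw":200,"linear":[-0.007,0,0],"roll":0},{"jaw":200,"linear":[-0.007,0,0],"roll":0},{"jaw":200,"linear":[-0.007,0,0],"roll":0},{"jaw":200,"linear":[-0.007,0,0],"roll":0},{"jaw":200,"linear":[-0.007,0,0],"roll":0},{"jaw":200,"linear":[-0.007,0,0],"roll":0},{"jaw":200,"linear":[-0.007,0,0],"roll":0},{"jaw":200,"linear":[0,0,0],"roll":0}]'
```

```text
t: 10.85
eef_pos: [511.7, -291.5, 23.3]
ee_rot: [-0.0, 0.684, 0.729, -0.0]
contact_force: [-0.3, 1.4, 0.9]
width: 0.214
grasp_force: 0.6
t: 11.52
eef_pos: [515.6, -341.7, 23.6]
ee_rot: [0.001, 0.684, 0.729, -0.0]
contact_force: [-0.4, -0.4, -0.1]
width: 0.216
grasp_force: 0.0
```

```bash
python3 -m pendant '[{"jaw":200,"linear":[-0.007,0,0],"roll":0},{"jaw":200,"linear":[-0.007,0,0],"roll":0},{"jaw":200,"linear":[-0.007,0,0],"roll":0},{"jaw":200,"linear":[-0.007,0,0],"roll":0},{"jaw":200,"linear":[-0.007,0,0],"roll":0},{"jaw":200,"linear":[-0.007,0,0],"roll":0},{"jaw":200,"linear":[-0.006,0,0],"roll":0},{"jaw":200,"linear":[0,0,0],"roll":0}]'
python3 - <<'E'
from h import *
b=snap('top','t6.png'); a=snap('scene','s6.png');s=r.sense(); print(s['eef_pos'],s['width'],s['contact_force'])
x=cv2.resize(a['img'][150:350,290:530],None,fx=2,fy=2,interpolation=2); y=cv2.resize(b['img'][160:290,345:505],None,fx=2,fy=2,interpolation=2)
o=np.zeros((400,800,3),np.uint8); o[:,:480]=x; o[:260,480:]=y; cv2.imwrite('pics/c6.png',o)
E
```

```text
t: 12.18
eef_pos: [518.5, -389.9, 23.6]
ee_rot: [0.001, 0.684, 0.729, -0.0]
contact_force: [0.6, -0.2, 0.2]
width: 0.215
grasp_force: 0.0
[ 518.04530968 -388.29823329   23.41330475] 0.21726390312748783 [ 0.01644384 -0.4528142   0.12152168]
```

View pics/c6.png

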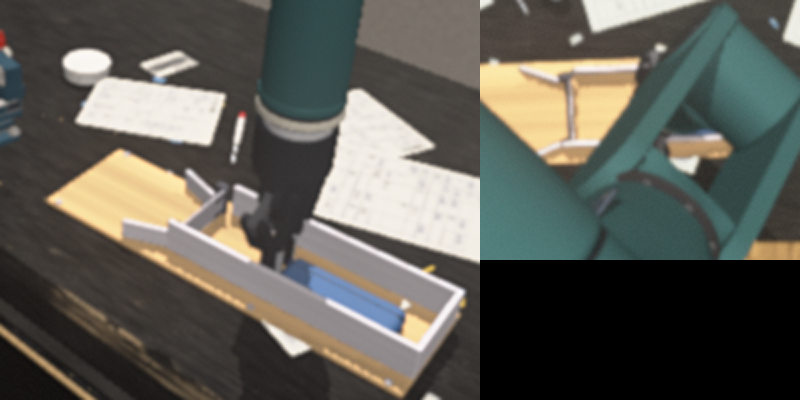

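The case is in the bay at crop (340,295), ahead of the fingers. The gate is already shut in both views (top crop, column 570). I back off 4 mm, lift straight up and look again.

```bash
python3 -m pendant '[{"jaw":200,"linear":[0.004,0,0],"roll":0},{"jaw":200,"linear":[0,0,-0.02],"roll":0},{"jaw":200,"linear":[0,0,-0.04],"roll":0},{"jaw":200,"linear":[0,0,-0.04],"roll":0},{"jaw":200,"linear":[0,0,-0.04],"roll":0},{"jaw":200,"linear":[0.04,0,-0.01],"roll":0},{"jaw":200,"linear":[0.04,0,0],"roll":0},{"jaw":200,"linear":[0.04,0,0],"roll":0}]';  python3 -m pendant '[{"jaw":200,"linear":[0.04,0,0],"roll":0},{"jaw":200,"linear":[0.04,0,0],"roll":0},{"jaw":200,"linear":[0.04,0,0],"roll":0},{"jaw":200,"linear":[0.04,0,0],"roll":0},{"jaw":200,"linear":[0.04,0,0],"roll":0},{"jaw":200,"linear":[0.04,0,0],"roll":0},{"jaw":200,"linear":[0,0,0],"roll":0},{"jaw":200,"linear":[0,0,0],"roll":0}]'
python3 - <<'E'
from h import *
b=snap('top','t7.png'); a=snap('scene','s7.png');s=r.sense(); print(s['eef_pos'],s['width'],s['contact_force'])
x=cv2.resize(a['img'][150:350,290:530],None,fx=2,fy=2,interpolation=2); y=cv2.resize(b['img'][160:290,345:505],None,fx=2,fy=2,interpolation=2)
o=np.zeros((400,800,3),np.uint8); o[:,:480]=x; o[:260,480:]=y; cv2.imwrite('pics/c7.png',o)
O=np.array([511.5,-298.4]);e=np.array([.0628,-.998]);n=np.array([.998,.0628])
hsv=cv2.cvtColor(b['img'],cv2.COLOR_BGR2HSV); m=cv2.inRange(hsv,(97,90,30),(128,255,255)); m[:,:385]=0;m[:,495:]=0;m[:180]=0;m[245:]=0
c=max(cv2.findContours(m,0,1)[0],key=cv2.contourArea);p=plane(b,c,18)[:,:2]-O;print(cv2.minAreaRect(np.c_[p@e,p@n].astype(np.float32)))
E
```

```text
t: 12.95
eef_pos: [510.4, -262.9, 175.0]
ee_rot: [0.002, 0.685, 0.729, 0.0]
contact_force: [-0.0, 0.6, -0.3]
width: 0.214
grasp_force: 0.0
t: 13.62
eef_pos: [493.7, -21.9, 173.4]
ee_rot: [-0.0, 0.682, 0.731, -0.0]
contact_force: [0.4, -0.7, -0.3]
width: 0.216
grasp_force: 0.0
[494.7317059  -24.45012443 173.45932504] 0.21631915179490166 [ 0.27532993 -0.08394844  0.52707951]
((163.230224609375, -16.28701400756836), (108.94058990478516, 29.7155818939209), 0.7178298830986023)
```

View pics/c7.png

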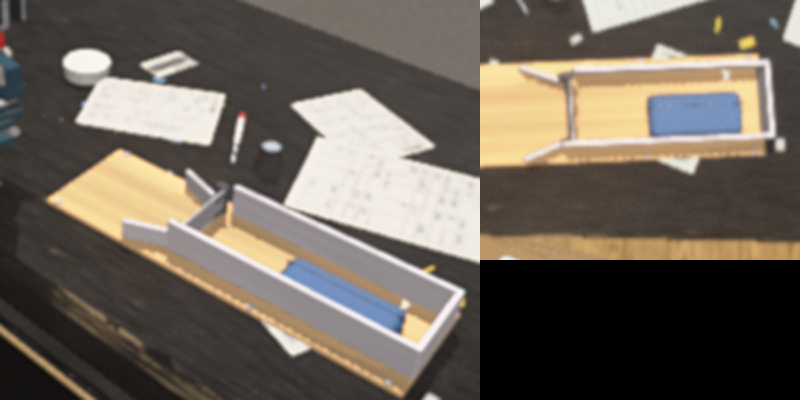

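The case lies flat and wholly in the bay (top crop (695,115), centred at lane x≈163). The gate is straight across at column 570, and the tin is undisturbed. Handing in.

```bash
python3 -c "
from plant import r
print(r.close_job())"
```

```text
the job is handed in; nothing more can be done
None
```

The lens case was laid on the feed end, released, and pushed through the gate into the bay; the last pictures show it wholly in the bay with the gate shut, and the job was handed in at about 14 s with no verdict returned.

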